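# Press a model house's joint shut in the locking C-clamp and release it

### The arm

A 6-joint arm with a two-finger parallel gripper is mounted at the origin on the work surface. World frame = base frame: x ahead of the robot, y to its left, z up, the work surface at z = 0. Lengths are in m, angles in degrees, forces in N, time in s.
With the tool pointing down it reaches from about 0.35 to 0.875 m from the base axis. Payload 4.2 kg.
Tool frame: the origin (TCP) lies on the front face of the gripper's body, between the roots of the fingers; the fingertips stand finger_overhang ahead of it and the grasp point (between the pads) lies 51 mm ahead of it (finger_overhang is the distance from the TCP to the fingertips, in m); z points along the fingers, y is the line along which they close (so a half turn about z gives the same grasp; the last joint's range is limited). The gripper opens to 87 mm and grips with 3 to 60 N. Pads are 19 mm wide; open, the fingers measure 117 mm over their backs; the gripper's body (75 mm by 190 mm) begins 51 mm behind the grasp point.
Start: joints at [84.66, 22.042, 0.453, 0, -68.411, -14.817], TCP at [0.215, 0.587, 0.292] pointing down, gripper open.
Joint ranges: [-179.83, 179.83], [-69.29, 118.12], [-61.27, 80.66], [-181.25, 117.63], [-171.15, -9.14], [-177.46, 177.46]. Speed limits (degrees/s): [159.86, 159.86, 180, 180, 180, 180].

### API

Orientations are given as a 3x3 rotation matrix whose columns are the frame's x, y, z axes.
In Python, from station import sense, capture, camera_model, finish_job, finger_overhang gives the robot as it stands. The module is installed in compiled form; this text tells all that it offers.
- The arm moves only by the tool jog_arm, never from a script. Its argument "rows" is a list that holds one entry, the list of rows, each a list of 4 numbers: the shift along the tool's x, y, z in m, then the turn about the tool's z in rad. A call has 1 to 20 rows; each row shifts and turns the commanded pose from where the row before left it, along the tool's axes as they then stand; what a row does not reach is not made up. A row lasts 1/8 s, in which the tool goes at most 62.5 mm and 10.7 degrees, less where a joint would pass 70% of its speed; a pose out of reach is approached as far as the arm can. A call is refused whole if a number of a shift passes 0.0625 or a number of a turn 0.188, either way. A call with a gripper value outside its range is refused whole. "claw" is the opening, from 0 (shut) to 1 (fully open), set as the call begins (left out, the last holds). The fingers move at their own pace and stop on an object; the grip force is fixed at half the most. Time passes only in rows, so rows that do not move let the fingers close. It gives the time, the measured TCP pose, the force, the opening and the grip force at its end, in the units of the state.
- sense(): the state, without advancing time (a new reading comes with each control period).
- capture(name): name is "scene" or "top" or "wrist"; returns the picture (480x640x3 uint8, red, green, blue); there is no depth.
- camera_model(name): a dict with "fovy" (degrees; the focal length in pixels is half the picture's height over the tangent of half this angle, whatever the lens; pixels are square), "cx", "cy" (the principal point, pixels), "eye" and "rotation" of the camera in the world. Camera axes: x right, y down, z forward; pixel columns grow to the right and rows downward; lengths in m; the calibration is good to about 2 mm. A picture is of the moment at which its call begins: read the wrist's pose just before it. camera_model takes no time and is no camera call; for the wrist camera it gives the pose at the moment of the call.
- finish_job(): hands the job in; it is judged then, once.
The state is a dict: "time_s": time; "joints": joint angles; "joint_velocities": joint speeds; "effort": joint torques, N m; "tcp_pos": TCP position; "ee_rot": TCP orientation; "wrist_force": force on the tool from outside, world axes, zero at the start; "moment": the same for the moment, N m; "gripper_width": opening from 0.0 (shut) to 1.0 (fully open); "gripper_force": force on a finger pad.
Only numpy, scipy, OpenCV 4.12 (cv2) and the standard library are available. Lean on these libraries where they do the work, as an engineer would, in place of code of your own. Each camera call takes 0.05 s, during which the arm holds its last target. There are 200 camera calls.

### The job

Stand the little wooden house in the open jaws of the locking C-clamp, square and with the middle of its two ends facing the pads, and squeeze the clamp's handles until they lock over centre by themselves, so that the side wing is pressed tight against the house. Take your hand off to see that the clamp holds on its own, then pull the red release lever so that it springs open. Leave the house standing there in the open jaws with its wing joint closed, and do not push the other things on the bench about.

Things in the scene. Friction and masses are not known exactly. Their poses are not given: they have to be found in the camera images.
- clamp: Big steel locking C-clamp (locking pliers) bolted on its side to a plywood board fixed on the bench. Origin: on the bench below the jaw pivot; z up, jaws to +y, handles to -y, fixed jaw and handle on the +x side, moving jaw and handle on the -x side. It works in a level plane 32 mm above the bench; arms 12 mm, handles 16 mm high (z 24 to 40 mm). Board x -100 to 90, y -37 to 153 mm, 12 mm thick.
- bed (a point): The place for the house: point on top of the board (12 mm above the bench), midway between the pads of the open jaws, at x = -8, y = 115 mm in the clamp's frame. Axes as clamp. The throat between the C-arms is free (over 80 mm wide) from 45 mm to beyond the board's end along y.
- fixed_pad (a point): Centre of the face of the fixed rubber pad (24 mm diameter, 20 mm above the board); the face looks to the clamp's -x.
- moving_pad (a point): Centre of the face of the moving pad (24 mm diameter). Jaws open: 79 mm from the fixed pad. As the jaws close it comes to meet the fixed pad, pushing the house along the board against it.
- pad: The moving rubber pad, which swivels a little on the end of the moving jaw. Locked on the closed house it presses with more than 10 N.
- fixed_handle (a point): Point on the outer (+x) face of the fixed handle, 70 mm behind the clamp's origin, 32 mm above the bench: grip here. The handle is a straight steel channel from y = -20 to -128 mm, its outer face at x = 15 mm; then its adjusting-screw knob (radius 8 mm) to y = -152 mm. It cannot move. Below both handles is free air down to the bench.
- moving_handle (a point): Point on the outer (-x) face of the moving handle, straight across from fixed_handle; moves with it. Over both handles here: 67 mm open, 48 mm locked. Squeezing needs up to about 25 N here; past centre the handle drops to its stop and stays shut by itself. Let go before that, it springs open. A gripper whose two fingers close evenly must shift towards the fixed handle as it closes.
- jaw (a joint): Swing of the moving jaw in rad: 0 sprung fully open, about 0.14 locked on the house.
- release (a joint): Red release lever pivoted in the moving handle, rad: 0 at rest (it springs back), up to 0.30 as its tail is pulled to the clamp's -x, away from the fixed handle. The first 0.05 is idle, about 0.2 lets a locked clamp go: handle and lever then spring some 55 mm to -x. Needs less than 8 N at the tail.
- lever_tail (a point): Point on the inner (+x) face of the red lever's tail, 14 mm before its end, 32 mm above the bench; moves with it. The tail is 6 mm thick, 10 mm high (z 27 to 37 mm) and sticks out 33 mm beyond the end of the moving handle. Locked, it has over 60 mm of free room on its +x side; the screw knob ends 30 mm nearer to the jaws. Free air below.
- house: Little wooden village house, cream walls, terracotta pitched roof: 42 mm long (x), 40 mm deep (y), walls 36 mm high, ridge along x 56 mm high; about 0.18 kg with its wing. Stands upright on the bench. Origin: centre of the underside of the house without the wing; x points to the wing. Grip it across its y walls.
- wing (a joint): Gap of the dowelled joint between house and wing in m: 0.0035 to 0.005 at the start, 0 closed. The wing is a lower block on the house's +x end, 22 mm long, 36 mm deep, 35 mm high; its tight dowels need about 8 N of push. House plus wing measure 64 mm along x when closed; add the gap.
- house_mid (a point): Point on the underside, 11 mm from the house's origin towards the wing: the middle of house plus wing when the joint is closed.
- cup: Paper cup, bystander, 72 mm wide, 85 mm high.
- figurine: Blue painted figure, bystander, 54 mm wide, 116 mm high.
- screwdriver: Screwdriver lying beside the clamp's fixed handle, bystander.
- dowel_jar: Clear jar, bystander, 54 mm wide, 70 mm high, beside the board.
- ply_offcut: Plywood offcut 90 x 55 x 12 mm, bystander.
- wood_block: Wooden block 70 x 35 x 22 mm, bystander.
- file: File with orange handle, 245 mm long, bystander.
Not all that is in view belongs to the job. Several things have the shape of the house; the one meant has the colours described above.

How it is judged:
By the outcome, as a careful person would: the job done as asked, in the order asked, and still so for the second after the job is handed in, with the robot touching nothing.
It also fails if it takes over 54 s, if anything falls off the work surface, if the arm or the gripper's body presses on something with over 40 N, if the wrist force passes 120 N, or if a joint passes its speed limit or range.

## Working session

There is one attempt and no reset: what is moved stays moved. The work goes in short steps, Python scripts to look and compute and a tool call to move; the robot and the scene stay as the last step left them, time stands still between calls to the robot, and variables do not carry over. Pictures are saved under pics/ and viewed, at most 10 in all, crops included, and the job is handed in when it is done.

Besides the shell and the picture viewer there is one more tool, called after "Request:" by a JSON object that holds its "fn" and its "kwargs", one argument or row to a line. jog_arm: Moves the arm, as the interface text tells. Its arguments: {"type":"object","properties":{"rows":{"type":"array"},"claw":{"type":"number"}},"required":["rows"]}

```bash
mkdir -p pics; python3 - <<'E'
from station import *
import cv2,numpy as np
s=sense();print({k:np.round(v,3) for k,v in s.items()},finger_overhang if not callable(finger_overhang) else finger_overhang())
for n in("top","scene"):
    m=camera_model(n);print(n,m);cv2.imwrite(f"pics/{n}0.png",cv2.cvtColor(capture(n),cv2.COLOR_RGB2BGR))
E
```

```text
{'time_s': np.float64(0.0), 'joints': array([ 8.4660e+01,  2.2092e+01,  3.8100e-01, -2.9000e-02, -6.8409e+01,
       -1.4817e+01]), 'joint_velocities': array([ 0.05 , -0.046,  0.012, -0.064, -0.063,  0.021]), 'effort': array([-1.0000e-03, -3.9067e+01,  1.8740e+01,  4.2200e+00,  1.1000e-02,
       -0.0000e+00]), 'tcp_pos': array([0.215, 0.586, 0.291]), 'ee_rot': array([[ 0.939, -0.345, -0.001],
       [-0.345, -0.939, -0.002],
       [ 0.   ,  0.002, -1.   ]]), 'wrist_force': array([-0.254, -0.293, -0.346]), 'moment': array([-0.027, -0.021,  0.022]), 'gripper_force': np.float64(0.0), 'gripper_width': np.float64(1.0)} 0.0697
top {'fovy': 52.034375814015675, 'cx': 313.32629117154295, 'cy': 236.19723864682322, 'eye': array([ 0.44604183, -0.02318104,  1.10744888]), 'rotation': array([[-0.00662872, -0.99654132,  0.08283389],
       [-0.99990863,  0.00758138,  0.01119169],
       [-0.01178098, -0.08275213, -0.99650052]])}
scene {'fovy': 50.412196194781146, 'cx': 318.3747081457875, 'cy': 238.68056469578286, 'eye': array([1.2518947 , 0.59155433, 0.9845927 ]), 'rotation': array([[-0.66376051,  0.52864646, -0.52910765],
       [ 0.74794087,  0.47154358, -0.46715213],
       [ 0.002539  , -0.70581837, -0.7083883 ]])}
```

View pics/top0.png

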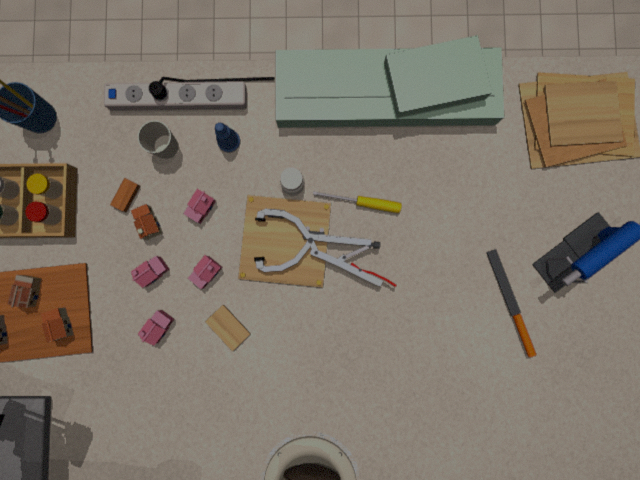

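View pics/scene0.png

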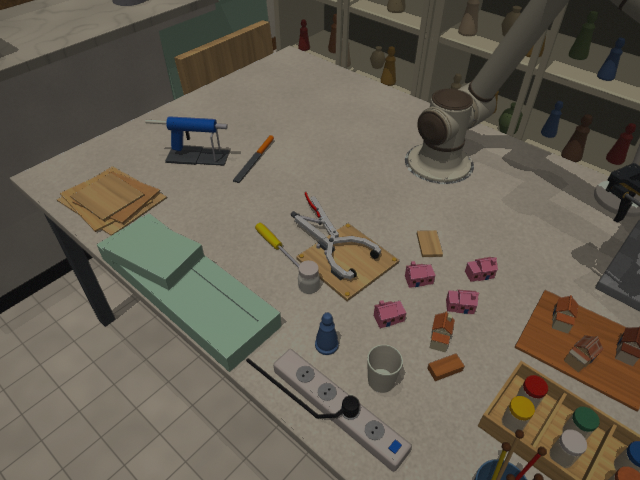

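Top view: the clamp board is at about (285,242), with jaws to the left and the red lever at (375,275). The terracotta house with cream walls is at about (146,222), next to the wood block at (125,195). The pink houses are decoys. Next I'll work out positions.

```bash
cat > h.py <<'E'
from station import *
import cv2,numpy as np
def ray(m,uv,z):
    f=240/np.tan(np.radians(m["fovy"]/2)); uv=np.atleast_2d(np.array(uv,float))
    d=np.c_[(uv[:,0]-m["cx"])/f,(uv[:,1]-m["cy"])/f,np.ones(len(uv))]@np.array(m["rotation"]).T
    e=np.array(m["eye"]); return e+d*((z-e[2])/d[:,2])[:,None]
def proj(m,p):
    f=240/np.tan(np.radians(m["fovy"]/2)); q=(np.atleast_2d(p)-m["eye"])@np.array(m["rotation"])
    return np.c_[q[:,0]/q[:,2]*f+m["cx"],q[:,1]/q[:,2]*f+m["cy"]]
def save(n,im,box=None,k=1):
    if box: im=im[box[1]:box[3],box[0]:box[2]]
    cv2.imwrite(f"pics/{n}.png",cv2.cvtColor(cv2.resize(im,None,fx=k,fy=k,interpolation=cv2.INTER_CUBIC),cv2.COLOR_RGB2BGR))
E
python3 - <<'E'
from h import *
m=camera_model("top");im=cv2.cvtColor(cv2.imread("pics/top0.png"),cv2.COLOR_BGR2RGB)
hsv=cv2.cvtColor(im,cv2.COLOR_RGB2HSV)
print(hsv[275,300],hsv[222,146],hsv[230,285],hsv[195,125],hsv[272,205],hsv[240,180])
mk=((hsv[...,0]>10)&(hsv[...,0]<26)&(hsv[...,1]>90)).astype(np.uint8)
r=np.zeros_like(mk);r[180:305,225:345]=mk[180:305,225:345]
r=cv2.morphologyEx(r,cv2.MORPH_OPEN,np.ones((3,3)))
pts=np.argwhere(r)[:,::-1].astype(np.float32)
rc=cv2.minAreaRect(pts);b=cv2.boxPoints(rc);print(rc);w=ray(m,b,0.012);print("board",w.round(4),np.linalg.norm(np.diff(w,axis=0),axis=1))
for n,uv,z in(("house",(146,222),.05),("block",(125,195),.022),("pink1",(200,206),.05),("pink2",(150,272),.05),("cup",(157,140),.085),("jar",(291,180),.07),("figtop",(222,127),.116),("figbase",(230,145),0),("pink3",(205,272),.05)):print(n,ray(m,uv,z).round(3))
w=camera_model("wrist");print(w);s=sense();R=s["ee_rot"];print("cam in tool",R.T@(w["eye"]-s["tcp_pos"]),(R.T@w["rotation"]).round(3))
save("t1",im,(100,170,410,300),2.5)
E
```

```text
[ 17 110 141] [  9 184 108] [ 23  93 145] [ 13 182 116] [171 126 127] [ 14  34 142]
((284.18316650390625, 240.6683349609375), (84.47864532470703, 84.27964782714844), 5.710592269897461)
board [[ 0.4442  0.1574  0.012 ]
 [ 0.6325  0.1396  0.012 ]
 [ 0.6118 -0.0498  0.012 ]
 [ 0.4244 -0.0294  0.012 ]] [0.18915942 0.19044927 0.18849368]
house [[0.568 0.352 0.05 ]]
block [[0.632 0.41  0.022]]
pink1 [[0.602 0.235 0.05 ]]
pink2 [[0.459 0.341 0.05 ]]
cup [[0.739 0.32  0.085]]
jar [[0.653 0.035 0.07 ]]
figtop [[0.756 0.175 0.116]]
figbase [[0.75 0.18 0.  ]]
pink3 [[0.458 0.222 0.05 ]]
{'fovy': 64.3506859210092, 'cx': 322.6241506556606, 'cy': 235.97661880632478, 'eye': array([0.28293145, 0.56110689, 0.38355623]), 'rotation': array([[-0.34462532, -0.90499646, -0.24942892],
       [-0.93873897,  0.33268703,  0.08993597],
       [ 0.00159003,  0.26514286, -0.96420783]])}
cam in tool [ 0.07227707  0.0005238  -0.09226196] [[ 0.    -0.964 -0.265]
 [ 1.     0.    -0.   ]
 [ 0.    -0.265  0.964]]
```

View pics/t1.png

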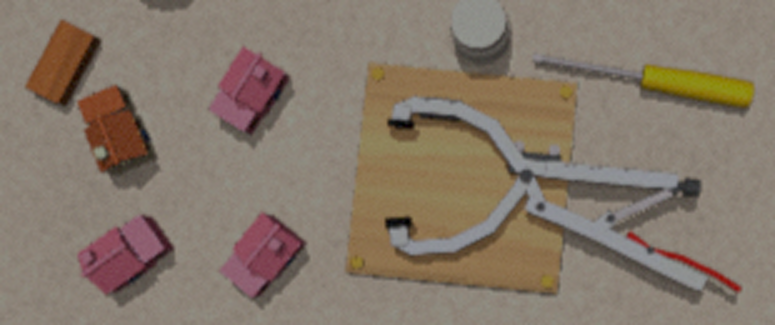

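The crop shows the house body at about (148,226) in full-image pixels, with its wing towards (141,212), so the house yaw is about 25°. From the board, the clamp yaw is about -6° and its origin is near (0.527,-0.004). I'll move over the house for a closer look.

Request:
{"fn": "jog_arm", "kwargs": {
  "rows": [
    [[0.052, 0.0125, 0.005, 0], [0.052, 0.0125, 0.005, 0], [0.052, 0.0125, 0.005, 0], [0.052, 0.0125, 0.005, 0], [0.052, 0.0125, 0.005, 0], [0.052, 0.0125, 0.005, 0], [0.052, 0.0125, 0.005, 0], [0.05, 0.0125, 0.005, 0], [0, 0, 0, -0.157], [0, 0, 0, -0.157], [0, 0, 0, -0.157], [0, 0, 0, -0.157], [0, 0, 0, -0.157], [0, 0, 0, 0]]
  ],
  "claw": 1
}}

```text
time_s: 1.85
tcp_pos: [0.5693, 0.35, 0.2516]
ee_rot: [[0.908, 0.418, -0.001], [0.418, -0.908, -0.001], [-0.001, 0.0, -1.0]]
wrist_force: [-0.1, 0.5, 0.7]
gripper_width: 0.997
gripper_force: 0.0
```

```bash
python3 - <<'E'
from h import *
s=sense();m=camera_model("wrist");im=capture("wrist");np.savez("w1.npz",im=im,tcp=s["tcp_pos"],R=s["ee_rot"],**m)
print(s["tcp_pos"],s["ee_rot"].round(3));save("w1",im)
E
```

```text
[0.56932277 0.35004945 0.25158726] [[ 0.908  0.418 -0.001]
 [ 0.418 -0.908 -0.001]
 [-0.001  0.    -1.   ]]
```

View pics/w1.png

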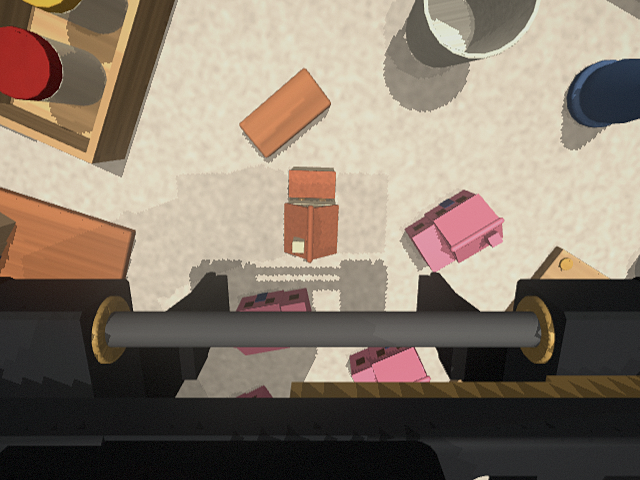

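The house is centred at about (311,232), with the ridge near column 310 and the wing above it at rows 168–203. It's nearly square to the tool. I'll measure it with masks.

```bash
python3 - <<'E'
from h import *
d=np.load("w1.npz");im=d["im"];m=d;hsv=cv2.cvtColor(im,cv2.COLOR_RGB2HSV)
mk=((hsv[...,0]<14)&(hsv[...,1]>120)&(hsv[...,2]>60)).astype(np.uint8)
r=np.zeros_like(mk);r[160:275,270:350]=mk[160:275,270:350]
n,l,st,c=cv2.connectedComponentsWithStats(r)
R,tcp=d["R"],d["tcp"]
for i in range(1,n):
    if st[i,4]<200: continue
    p=np.argwhere(l==i)[:,::-1].astype(np.float32);rc=cv2.minAreaRect(p);b=cv2.boxPoints(rc)
    print(i,st[i],rc)
    for z in(.035,.045,.056): 
        w=ray(m,b,z);print(z,((w-tcp)@R)[:,:2].round(4).tolist(), "ctr",((ray(m,[rc[0]],z)-tcp)@R)[0,:2].round(4))
# wall edges: cream ; row/col profile
for y in (180,215,235,250): print(y,[(x,*im[y,x]) for x in range(280,346,3)])
E
```

```text
1 [ 289  170   47   29 1264] ((311.734130859375, 184.00732421875), (46.2586669921875, 27.330408096313477), 1.7899105548858643)
0.035 [[0.0202, -0.028], [0.0422, -0.0267], [0.0411, 0.0103], [0.019, 0.0098]] ctr [ 0.0307 -0.0086]
0.045 [[0.0218, -0.027], [0.0432, -0.0259], [0.0421, 0.01], [0.0207, 0.0095]] ctr [ 0.0321 -0.0084]
0.056 [[0.0237, -0.026], [0.0443, -0.0249], [0.0432, 0.0096], [0.0226, 0.0092]] ctr [ 0.0335 -0.008 ]
2 [ 284  203   55   59 2484] ((310.1197814941406, 232.50479125976562), (53.757015228271484, 57.11433029174805), 2.2906100749969482)
0.035 [[-0.0342, -0.0344], [0.0152, -0.0312], [0.0134, 0.0129], [-0.0361, 0.0115]] ctr [-0.0099 -0.0103]
0.045 [[-0.0307, -0.0333], [0.0171, -0.0302], [0.0153, 0.0125], [-0.0326, 0.0111]] ctr [-0.0072 -0.01  ]
0.056 [[-0.027, -0.0321], [0.0191, -0.029], [0.0174, 0.012], [-0.0288, 0.0107]] ctr [-0.0043 -0.0096]
180 [(280, np.uint8(209), np.uint8(195), np.uint8(175)), (283, np.uint8(208), np.uint8(193), np.uint8(173)), (286, np.uint8(206), np.uint8(194), np.uint8(173)), (289, np.uint8(182), np.uint8(106), np.uint8(75)), (292, np.uint8
[... 3573 characters left out ...]
p.uint8(152), np.uint8(103), np.uint8(78)), (307, np.uint8(154), np.uint8(95), np.uint8(72)), (310, np.uint8(188), np.uint8(110), np.uint8(79)), (313, np.uint8(151), np.uint8(94), np.uint8(70)), (316, np.uint8(157), np.uint8(96), np.uint8(71)), (319, np.uint8(157), np.uint8(97), np.uint8(72)), (322, np.uint8(157), np.uint8(96), np.uint8(73)), (325, np.uint8(156), np.uint8(94), np.uint8(69)), (328, np.uint8(153), np.uint8(94), np.uint8(68)), (331, np.uint8(156), np.uint8(97), np.uint8(71)), (334, np.uint8(155), np.uint8(95), np.uint8(70)), (337, np.uint8(227), np.uint8(219), np.uint8(197)), (340, np.uint8(219), np.uint8(204), np.uint8(183)), (343, np.uint8(211), np.uint8(197), np.uint8(176))]
```

The sizes check out: the wing top measures 22×37 mm at z=35. I need a turn of about +0.035 and a y shift of -9 mm. Gripping at house x≈+6 needs no x shift.

Request:
{"fn": "jog_arm", "kwargs": {
  "rows": [
    [[0, -0.009, 0, 0.035], [0, 0, 0.03, 0], [0, 0, 0.04, 0], [0, 0, 0.04, 0], [0, 0, 0.03, 0], [0, 0, 0.02, 0], [0, 0, 0.016, 0], [0, 0, 0, 0]]
  ]
}}

```text
time_s: 2.9
tcp_pos: [0.5652, 0.3578, 0.0749]
ee_rot: [[0.922, 0.387, -0.002], [0.387, -0.922, -0.002], [-0.003, 0.001, -1.0]]
wrist_force: [-0.2, -1.4, 0.0]
gripper_width: 1.002
gripper_force: 0.0
```

Request:
{"fn": "jog_arm", "kwargs": {
  "rows": [
    [[0, 0, 0, 0], [0, 0, 0, 0], [0, 0, 0, 0], [0, 0, 0, 0], [0, 0, 0, 0], [0, 0, 0, 0]]
  ],
  "claw": 0.2
}}

```text
time_s: 3.65
tcp_pos: [0.5657, 0.3585, 0.0763]
ee_rot: [[0.922, 0.388, 0.0], [0.388, -0.922, 0.0], [0.0, -0.0, -1.0]]
wrist_force: [-0.6, 1.1, 0.2]
gripper_width: 0.468
gripper_force: 24.6
```

The grip closed at 40.7 mm, which matches the walls. Now I'll lift, turn and go to a viewing pose over the clamp.

Request:
{"fn": "jog_arm", "kwargs": {
  "rows": [
    [[0, 0, -0.01, 0], [0, 0, -0.03, 0], [0, 0, -0.05, 0], [0, 0, -0.05, 0], [0, 0, -0.05, 0], [0, 0, -0.034, 0.1], [0, 0, 0, 0.14], [0, 0, 0, 0.14], [0, 0, 0, 0.124], [-0.01, 0.04, 0, 0], [-0.01, 0.045, 0, 0], [-0.01, 0.045, 0, 0], [-0.01, 0.045, 0, 0], [-0.01, 0.045, 0, 0], [-0.01, 0.045, 0, 0], [-0.015, 0.039, 0, 0], [0, 0, 0, 0], [0, 0, 0, 0]]
  ]
}}

```text
time_s: 5.9
tcp_pos: [0.4592, 0.064, 0.3007]
ee_rot: [[0.994, -0.106, 0.001], [-0.106, -0.994, 0.001], [0.001, -0.001, -1.0]]
wrist_force: [0.1, -0.6, -1.9]
gripper_width: 0.472
gripper_force: 25.6
```

```bash
python3 - <<'E'
from h import *
s=sense();m=camera_model("wrist");im=capture("wrist");np.savez("w2.npz",im=im,tcp=s["tcp_pos"],R=s["ee_rot"],**m)
print(s["tcp_pos"],s["ee_rot"].round(3),s["gripper_width"],s["gripper_force"]);save("w2",im)
E
```

```text
[0.45915376 0.06400067 0.30073634] [[ 0.994 -0.106  0.001]
 [-0.106 -0.994  0.001]
 [ 0.001 -0.001 -1.   ]] 0.4723416665781756 25.627829432487488
```

View pics/w2.png

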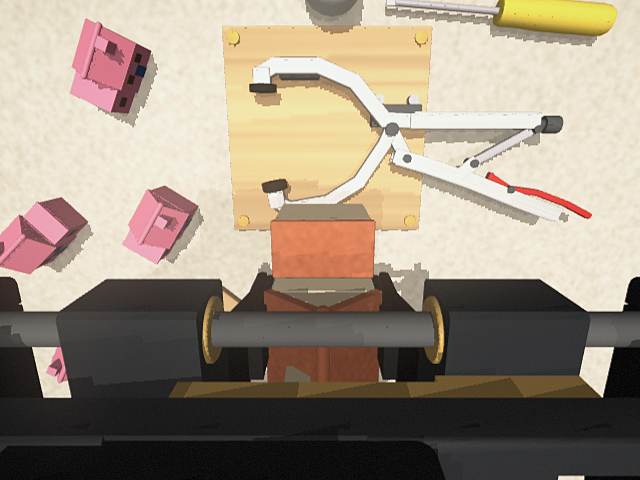

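The wrist view shows the board corners at about (222,27), (432,27) and (235,230). The pads are at (263,87) and (275,186), the jaw pivot at (392,129) and the lever tail at (590,216). The held house's wing is at (322,245). Next I'll refine the clamp pose.

```bash
python3 - <<'E'
from h import *
d=np.load("w2.npz");im=d["im"];m=d;hsv=cv2.cvtColor(im,cv2.COLOR_RGB2HSV);R,tcp=d["R"],d["tcp"]
mk=((hsv[...,0]>10)&(hsv[...,0]<28)&(hsv[...,1]>75)).astype(np.uint8)
mk[200:]=0;mk[:,445:]=0;mk[:,:205]=0
def fit(pts,z=.012):
    w=ray(m,pts,z)[:,:2].astype(np.float32)
    v=cv2.fitLine(w,cv2.DIST_HUBER,0,.01,.01).ravel();return v
L=fit([(np.flatnonzero(mk[y])[0]-.5,y) for y in range(45,190,2)])
Rr=fit([(np.flatnonzero(mk[y])[-1]+.5,y) for y in list(range(40,80,2))+list(range(150,195,2))])
T=fit([(x,np.flatnonzero(mk[:,x])[0]-.5) for x in range(230,425,2)])
for n,v in zip("LRT",(L,Rr,T)): print(n,v.round(4),np.degrees(np.arctan2(v[1],v[0])).round(2))
def inter(a,b): t=np.linalg.solve(np.c_[a[:2],-b[:2]],b[2:]-a[2:]);return a[2:]+t[0]*a[:2]
A,B=inter(L,T),inter(Rr,T);print("corners (90,153),(90,-37):",A,B,np.linalg.norm(A-B))
y=(A-B)/np.linalg.norm(A-B);x=np.array([y[1],-y[0]])
O=(A-90e-3*x-153e-3*y+B-90e-3*x+37e-3*y)/2
print("O",O,"yaw",np.degrees(np.arctan2(x[1],x[0])))
C=lambda p:((np.atleast_2d(p)[:,:2]-O)@np.c_[x,y]*1e3).round(1)
print("screws",C(ray(m,[(233,37),(421,37),(411,223),(243,222)],.012)).tolist())
dk=(im.max(2)<75).astype(np.uint8)
for nm,(x0,y0,x1,y1) in dict(fix=(244,78,284,98),mov=(256,172,294,200)).items():
    s=np.zeros_like(dk);s[y0:y1,x0:x1]=dk[y0:y1,x0:x1]
    b=cv2.boxPoints(cv2.minAreaRect(np.argwhere(s)[:,::-1].astype(np.float32)));print(nm,b.round(1).tolist(),C(ray(m,b,.044)).tolist(),C(ray(m,b,.032)).tolist())
print("pivot",C(ray(m,(392,129),.04)),"tail end",C(ray(m,(590,216),.037)),"knob",C(ray(m,(552,124),.036)))
# wing in hand, tool frame, and ridge
for p in [(271,221),(374,219),(273,277),(374,277)]: print("wing",((ray(m,p,tcp[2]-.075+.035)-tcp)@R)[0,:2].round(4))
np.savez("clamp.npz",O=O,x=x,y=y)
bed=O-.008*x+.115*y;print("bed",bed)
E
```

```text
L [ 0.9948 -0.1017  0.5524  0.1452] -5.83
R [ 0.9943 -0.1068  0.5145 -0.0409] -6.13
T [0.106  0.9944 0.6212 0.0367] 83.91
corners (90,153),(90,-37): [0.631903   0.13703151] [ 0.61181754 -0.05132534] 0.18942472
O [ 0.5262177  -0.00527688] yaw -6.0867405
screws [[80.6, 142.9], [80.6, -27.5], [-92.5, -29.0], [-91.5, 143.3]]
fix [[248.89999389648438, 84.19999694824219], [282.8999938964844, 77.5999984741211], [285.1000061035156, 89.0], [251.10000610351562, 95.5999984741211]] [[37.0, 124.7], [42.3, 95.5], [33.2, 93.8], [27.8, 123.3]] [[38.4, 126.9], [43.8, 96.6], [34.4, 94.9], [28.8, 125.4]]
mov [[263.29998779296875, 180.89999389648438], [285.70001220703125, 179.3000030517578], [286.5, 189.39999389648438], [264.0, 191.0]] [[-45.5, 115.8], [-44.0, 95.2], [-53.3, 94.8], [-54.8, 115.5]] [[-47.0, 117.7], [-45.5, 96.4], [-55.0, 96.0], [-56.6, 117.4]]
pivot [[ 0.2 -0.2]] tail end [[ -79.6 -193.3]] knob [[   4.6 -144.3]]
wing [ 0.0413 -0.018 ]
wing [0.042  0.0187]
wing [ 0.02  -0.018]
wing [0.02   0.0195]
bed [0.5304567  0.10992309]
```

The pivot lands at (0.2,-0.2) mm in the clamp frame, which confirms the fit. The target is TCP (0.5227,0.1107). I'll go above it first.

Request:
{"fn": "jog_arm", "kwargs": {
  "rows": [
    [[0.015, -0.013, 0.03, 0], [0.015, -0.014, 0.03, 0], [0.015, -0.014, 0.03, 0], [0.0132, -0.0122, 0.03, 0], [0, 0, 0.02, 0], [0, 0, 0, 0], [0, 0, 0, 0]]
  ]
}}

```text
time_s: 6.82
tcp_pos: [0.5233, 0.1114, 0.1609]
ee_rot: [[0.995, -0.105, 0.001], [-0.105, -0.995, 0.0], [0.001, -0.0, -1.0]]
wrist_force: [-0.7, 0.1, -1.3]
gripper_width: 0.466
gripper_force: 25.6
```

Request:
{"fn": "jog_arm", "kwargs": {
  "rows": [
    [[-0.0003, 0.0005, 0.02, 0], [0, 0, 0.02, 0], [0, 0, 0.015, 0], [0, 0, 0.01, 0], [0, 0, 0.005, 0], [0, 0, 0.002, 0], [0, 0, 0, 0], [0, 0, 0, 0]]
  ]
}}

```text
time_s: 7.82
tcp_pos: [0.5224, 0.1104, 0.0886]
ee_rot: [[0.994, -0.106, 0.001], [-0.106, -0.994, 0.0], [0.001, -0.0, -1.0]]
wrist_force: [-0.2, -0.6, -2.1]
gripper_width: 0.467
gripper_force: 27.1
```

Request:
{"fn": "jog_arm", "kwargs": {
  "rows": [
    [[0, 0, 0.0005, 0], [0, 0, 0, 0], [0, 0, 0, 0]]
  ]
}}

```text
time_s: 8.2
tcp_pos: [0.5224, 0.1104, 0.0882]
ee_rot: [[0.994, -0.105, 0.001], [-0.105, -0.994, 0.0], [0.001, -0.0, -1.0]]
wrist_force: [-1.2, 0.0, 2.5]
gripper_width: 0.47
gripper_force: 26.9
```

The house is touching the board. I'll release it, lift, and look.

Request:
{"fn": "jog_arm", "kwargs": {
  "rows": [
    [[0, 0, 0, 0], [0, 0, 0, 0], [0, 0, 0, 0], [0, 0, 0, 0], [0, 0, -0.01, 0], [0, 0, -0.03, 0], [0, 0, -0.05, 0], [0, 0, -0.05, 0], [0, 0, -0.04, 0], [0, 0, 0, 0], [0, 0, 0, 0]]
  ],
  "claw": 0.8
}}

```text
time_s: 9.57
tcp_pos: [0.5216, 0.1101, 0.2676]
ee_rot: [[0.994, -0.106, -0.001], [-0.106, -0.994, 0.0], [-0.001, -0.0, -1.0]]
wrist_force: [-0.5, -0.1, -0.7]
gripper_width: 0.803
gripper_force: 0.0
```

```bash
python3 - <<'E'
from h import *
s=sense();m=camera_model("wrist");im=capture("wrist");np.savez("w3.npz",im=im,tcp=s["tcp_pos"],R=s["ee_rot"],**m)
print(s["tcp_pos"],s["joints"].round(1));save("w3",im)
c=np.load("clamp.npz");O,x,y=c["O"],c["x"],c["y"];C=lambda p:((np.atleast_2d(p)[:,:2]-O)@np.c_[x,y]*1e3).round(1)
hsv=cv2.cvtColor(im,cv2.COLOR_RGB2HSV);mk=((hsv[...,0]<12)&(hsv[...,1]>120)&(hsv[...,2]>60)).astype(np.uint8)
r=np.zeros_like(mk);r[140:290,260:370]=mk[140:290,260:370]
n,l,st,_=cv2.connectedComponentsWithStats(r)
for i in range(1,n):
    if st[i,4]>300:
        rc=cv2.minAreaRect(np.argwhere(l==i)[:,::-1].astype(np.float32));b=cv2.boxPoints(rc);print(st[i],rc)
        for z in(.047,.057):print(z,C(ray(m,b,z)).tolist())
E
```

```text
[0.52157092 0.1100612  0.26760547] [ 29.3  14.3 -14.6  -0.  -61.2  54.6]
[ 299  170   47   27 1235] ((322.0, 183.0), (26.0, 46.0), 90.0)
0.047 [[24.7, 133.1], [24.7, 95.7], [3.4, 95.4], [3.4, 133.4]]
0.057 [[25.7, 132.4], [25.7, 96.3], [5.1, 96.0], [5.1, 132.8]]
[ 296  203   53   58 2465] ((322.0, 231.5), (57.0, 52.0), 90.0)
0.047 [[-2.5, 136.0], [-2.4, 92.8], [-52.4, 91.9], [-52.5, 136.9]]
0.057 [[-0.6, 135.3], [-0.6, 93.5], [-49.0, 92.6], [-49.0, 136.2]]
```

View pics/w3.png

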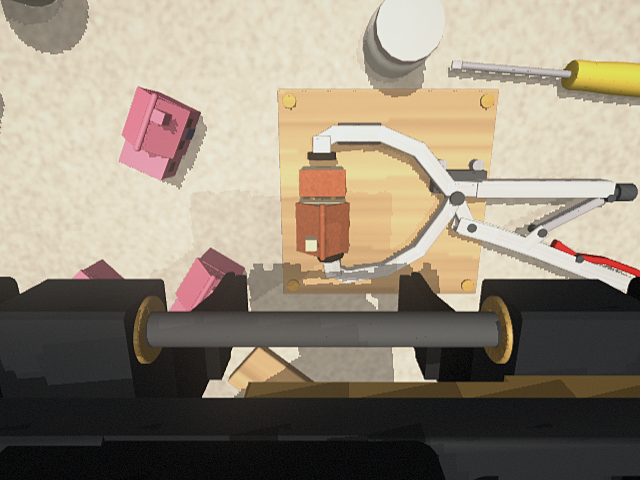

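The house stands square (0°) at y=114.4, with the wing towards the fixed pad and clearance at both ends. Next I'll go over the handles, opening fully and turning +90°.

Request:
{"fn": "jog_arm", "kwargs": {
  "rows": [
    [[-0.001, 0.03, 0, 0], [-0.001, 0.04, 0, 0], [-0.001, 0.04, 0, 0], [-0.001, 0.04, 0, 0], [-0.0022, 0.0345, 0, 0], [0, 0, 0.01, 0.1745], [0, 0, 0.01, 0.1745], [0, 0, 0.01, 0.1745], [0, 0, 0.01, 0.1745], [0, 0, 0.01, 0.1745], [0, 0, 0.01, 0.1745], [0, 0, 0.01, 0.1745], [0, 0, 0.01, 0.1745], [0, 0, 0.01, 0.1745], [0, 0, 0, 0], [0, 0, 0, 0]]
  ],
  "claw": 1
}}

```text
time_s: 11.62
tcp_pos: [0.4965, -0.0726, 0.1774]
ee_rot: [[-0.103, -0.995, -0.001], [-0.995, 0.103, -0.0], [0.0, 0.001, -1.0]]
wrist_force: [0.0, -0.1, -0.3]
gripper_width: 1.0
gripper_force: 0.0
```

```bash
cat > st.py <<'E'
from h import *
c=np.load("clamp.npz");O,x,y=c["O"],c["x"],c["y"]
def st():
    s=sense();t=s["tcp_pos"];R=s["ee_rot"]
    print("t",s["time_s"],"clamp xy mm",((t[:2]-O)@np.c_[x,y]*1e3).round(1),"z",t[2].round(4),"toolx yaw rel",np.degrees(np.arctan2(R[1,0],R[0,0])-np.arctan2(x[1],x[0])).round(2),"F",((s["wrist_force"][:2])@np.c_[x,y]).round(1),s["wrist_force"][2].round(1),"w",(s["gripper_width"]*87).round(1),"gf",s["gripper_force"].round(1))
st()
E
python3 st.py
```

```text
Traceback (most recent call last):
  File "st.py", line 6, in <module>
    st()
    ~~^^
  File "st.py", line 5, in st
    print("t",s["time_s"],"clamp xy mm",((t[:2]-O)@np.c_[x,y]*1e3).round(1),"z",t[2].round(4),"toolx yaw rel",np.degrees(np.arctan2(R[1,0],R[0,0])-np.arctan2(x[1],x[0])).round(2),"F",((s["wrist_force"][:2])@np.c_[x,y]).round(1),s["wrist_force"][2].round(1),"w",(s["gripper_width"]*87).round(1),"gf",s["gripper_force"].round(1))
                                                                                                                                                                                                                                                                     ^^^^^^^^^^^^^^^^^^^^^^^^^^^^^
AttributeError: 'float' object has no attribute 'round'
```

On target. Descending over the handles.

Request:
{"fn": "jog_arm", "kwargs": {
  "rows": [
    [[0, 0, 0.03, 0], [0, 0, 0.03, 0], [0, 0, 0.02, 0], [0, 0, 0.01, 0], [0, 0, 0.0054, 0], [0, 0, 0, 0], [0, 0, 0, 0]]
  ]
}}

```text
time_s: 12.5
tcp_pos: [0.497, -0.0725, 0.0831]
ee_rot: [[-0.105, -0.994, 0.002], [-0.994, 0.105, 0.0], [-0.0, -0.002, -1.0]]
wrist_force: [-0.0, 0.4, 0.3]
gripper_width: 1.0
gripper_force: 0.0
```

```bash
sed -i 's/(s\["gripper_width"\]\*87).round(1)/round(s["gripper_width"]*87,1)/;s/s\["gripper_force"\].round(1)/round(s["gripper_force"],1)/' st.py; python3 st.py; python3 - <<'E'
from h import *
im=capture("top");save("t2",im,(225,185,405,305),4)
E
```

```text
t 12.5 clamp xy mm [-21.9 -69.9] z 0.0831 toolx yaw rel -89.94 F [-0.1  0.4] 0.3 w 87.0 gf 0.0
```

View pics/t2.png

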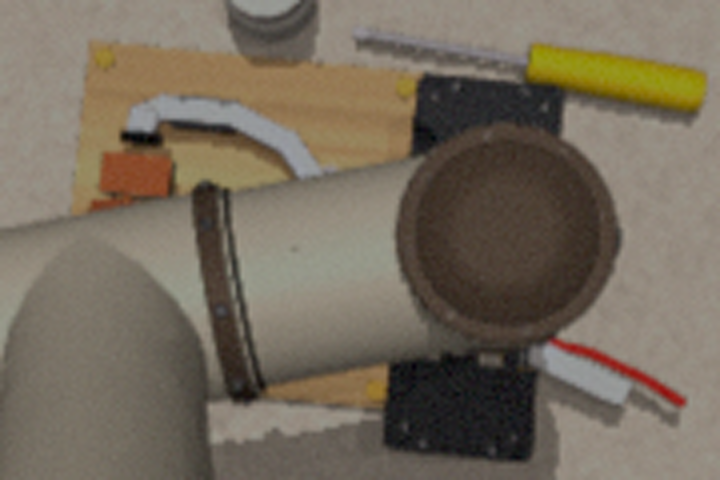

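The top view shows the gripper straddling the handles. The house wing (135,172 in the crop) is still in the jaws and the lever is free. Now the squeeze, in steps, shifting towards the fixed handle.

Request:
{"fn": "jog_arm", "kwargs": {
  "rows": [
    [[0, -0.001, 0, 0], [0, -0.001, 0, 0], [0, 0, 0, 0], [0, 0, 0, 0]]
  ],
  "claw": 0.82
}}

```text
time_s: 13.05
tcp_pos: [0.4988, -0.0728, 0.0824]
ee_rot: [[-0.105, -0.994, 0.001], [-0.994, 0.105, 0.0], [-0.0, -0.001, -1.0]]
wrist_force: [0.5, 0.9, -0.1]
gripper_width: 0.822
gripper_force: 0.4
```

```bash
python3 st.py
```

```text
t 13.05 clamp xy mm [-20.1 -70. ] z 0.0824 toolx yaw rel -89.95 F [0.4 0.9] -0.1 w 71.5 gf 0.4
```

Request:
{"fn": "jog_arm", "kwargs": {
  "rows": [
    [[0, -0.0018, 0, 0], [0, 0, 0, 0], [0, 0, 0, 0]]
  ],
  "claw": 0.78
}}

```text
time_s: 13.42
tcp_pos: [0.5005, -0.073, 0.0824]
ee_rot: [[-0.105, -0.994, 0.0], [-0.994, 0.105, -0.0], [0.0, -0.0, -1.0]]
wrist_force: [0.5, -0.8, 0.3]
gripper_width: 0.784
gripper_force: 7.1
```

```bash
python3 st.py
```

```text
t 13.425 clamp xy mm [-18.3 -70.1] z 0.0824 toolx yaw rel -89.95 F [ 0.6 -0.7] 0.3 w 68.2 gf 7.1
```

Request:
{"fn": "jog_arm", "kwargs": {
  "rows": [
    [[0, -0.0018, 0, 0], [0, 0, 0, 0], [0, 0, 0, 0]]
  ],
  "claw": 0.74
}}

```text
time_s: 13.8
tcp_pos: [0.5023, -0.0732, 0.0823]
ee_rot: [[-0.105, -0.994, 0.0], [-0.994, 0.105, -0.0], [0.0, -0.0, -1.0]]
wrist_force: [0.8, -1.4, -0.5]
gripper_width: 0.745
gripper_force: 7.9
```

Request:
{"fn": "jog_arm", "kwargs": {
  "rows": [
    [[0, -0.0018, 0, 0], [0, 0, 0, 0], [0, 0, 0, 0]]
  ],
  "claw": 0.7
}}

```text
time_s: 14.18
tcp_pos: [0.5039, -0.0735, 0.0823]
ee_rot: [[-0.105, -0.994, -0.0], [-0.994, 0.105, -0.0], [0.0, 0.0, -1.0]]
wrist_force: [0.8, -1.6, 0.6]
gripper_width: 0.702
gripper_force: 13.0
```

```bash
python3 st.py
```

```text
t 14.175 clamp xy mm [-14.9 -70.2] z 0.0823 toolx yaw rel -89.95 F [ 0.9 -1.5] 0.6 w 61.1 gf 13.0
```

Request:
{"fn": "jog_arm", "kwargs": {
  "rows": [
    [[0, -0.0018, 0, 0], [0, 0, 0, 0], [0, 0, 0, 0]]
  ],
  "claw": 0.66
}}

```text
time_s: 14.55
tcp_pos: [0.5057, -0.0736, 0.0823]
ee_rot: [[-0.106, -0.994, 0.0], [-0.994, 0.106, -0.0], [0.0, -0.0, -1.0]]
wrist_force: [-0.6, -1.4, 1.0]
gripper_width: 0.661
gripper_force: 9.5
```

Request:
{"fn": "jog_arm", "kwargs": {
  "rows": [
    [[0, -0.0018, 0, 0], [0, 0, 0, 0], [0, 0, 0, 0]]
  ],
  "claw": 0.62
}}

```text
time_s: 14.92
tcp_pos: [0.5075, -0.0739, 0.0823]
ee_rot: [[-0.106, -0.994, 0.0], [-0.994, 0.106, -0.0], [0.0, -0.0, -1.0]]
wrist_force: [-0.2, -3.6, 0.3]
gripper_width: 0.623
gripper_force: 4.8
```

```bash
python3 st.py
```

```text
t 14.925 clamp xy mm [-11.3 -70.2] z 0.0823 toolx yaw rel -89.98 F [ 0.2 -3.6] 0.3 w 54.2 gf 4.8
```

Request:
{"fn": "jog_arm", "kwargs": {
  "rows": [
    [[0, -0.0015, 0, 0], [0, 0, 0, 0], [0, 0, 0, 0]]
  ],
  "claw": 0.58
}}

```text
time_s: 15.3
tcp_pos: [0.5095, -0.0735, 0.0824]
ee_rot: [[-0.105, -0.994, 0.001], [-0.994, 0.105, 0.0], [-0.0, -0.001, -1.0]]
wrist_force: [-0.5, -0.3, 0.6]
gripper_width: 0.577
gripper_force: 0.0
```

```bash
python3 st.py
```

```text
t 15.3 clamp xy mm [ -9.4 -69.6] z 0.0824 toolx yaw rel -89.95 F [-0.5 -0.3] 0.6 w 50.2 gf 0.0
```

The force has dropped to zero, so it is over centre. I'll squeeze once more to the stop, then open and lift off.

Request:
{"fn": "jog_arm", "kwargs": {
  "rows": [
    [[0, -0.0008, 0, 0], [0, 0, 0, 0], [0, 0, 0, 0]]
  ],
  "claw": 0.53
}}

```text
time_s: 15.68
tcp_pos: [0.5103, -0.0737, 0.0825]
ee_rot: [[-0.105, -0.995, 0.001], [-0.995, 0.105, 0.0], [-0.0, -0.001, -1.0]]
wrist_force: [0.8, 1.9, -0.7]
gripper_width: 0.556
gripper_force: 30.0
```

```bash
python3 st.py
```

```text
t 15.675 clamp xy mm [ -8.6 -69.7] z 0.0825 toolx yaw rel -89.92 F [0.6 2. ] -0.7 w 48.4 gf 30.0
```

Request:
{"fn": "jog_arm", "kwargs": {
  "rows": [
    [[0, 0.001, 0, 0], [0, 0.003, 0, 0], [0, 0.003, 0, 0], [0, 0, 0, 0], [0, 0, 0, 0], [0, 0, 0, 0], [0, 0, -0.02, 0], [0, 0, -0.04, 0], [0, 0, -0.04, 0], [0, 0, -0.04, 0], [0, 0, 0, 0], [0, 0, 0, 0]]
  ],
  "claw": 0.85
}}

```text
time_s: 17.18
tcp_pos: [0.5022, -0.0732, 0.2218]
ee_rot: [[-0.106, -0.994, -0.001], [-0.994, 0.106, 0.0], [-0.0, 0.001, -1.0]]
wrist_force: [-0.8, -0.2, -0.4]
gripper_width: 0.849
gripper_force: 0.0
```

```bash
python3 st.py; python3 - <<'E'
from h import *
s=sense();m=camera_model("wrist");im=capture("wrist");np.savez("w4.npz",im=im,tcp=s["tcp_pos"],R=s["ee_rot"],**m);save("w4",im)
m=camera_model("scene");im2=capture("scene");p=proj(m,[.52,.05,.03])[0].astype(int);save("s4",im2,(p[0]-90,p[1]-60,p[0]+90,p[1]+60),3)
a=cv2.imread("pics/w4.png");b=cv2.imread("pics/s4.png");a=cv2.resize(a,(480,360))
cv2.imwrite("pics/c4.png",np.hstack([a,cv2.resize(b,(320,213)) if 0 else cv2.copyMakeBorder(cv2.resize(b,(320,213)),0,147,0,0,0)]))
E
```

```text
t 17.175 clamp xy mm [-16.6 -70.1] z 0.2218 toolx yaw rel -89.98 F [-0.7 -0.2] -0.4 w 73.9 gf 0.0
```

View pics/c4.png

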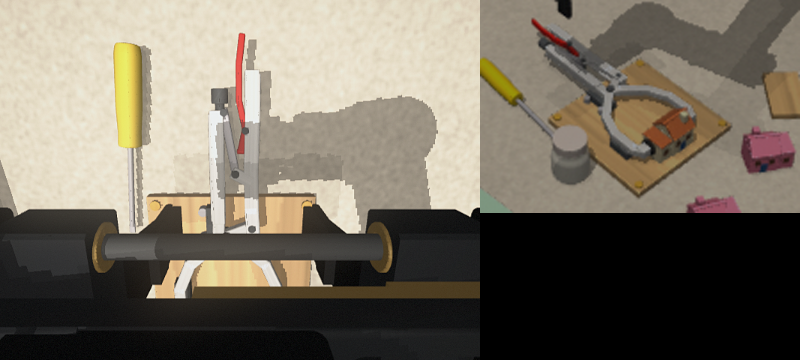

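The clamp is locked with the hand off: the handles are parallel and the house is held between the pads. The red tail ends at about (322,47) in the wrist picture. Next I'll measure the tail.

```bash
python3 - <<'E'
from st import *
d=np.load("w4.npz");im=d["im"];m=d;hsv=cv2.cvtColor(im,cv2.COLOR_RGB2HSV)
mk=(((hsv[...,0]<6)|(hsv[...,0]>174))&(hsv[...,1]>150)).astype(np.uint8);mk[:,:280]=0;mk[:,360:]=0;mk[260:]=0
C=lambda p:((np.atleast_2d(p)[:,:2]-O)@np.c_[x,y]*1e3).round(1)
ys=np.flatnonzero(mk.any(1));print(ys[0],ys[-1])
for r in range(ys[0],ys[0]+80,8):
    c=np.flatnonzero(mk[r]);print(r,c[0],c[-1],C(ray(m,[(c[0],r),(c[-1]+1,r)],.037)).tolist())
print("handle end",C(ray(m,[(327,94),(345,94)],.04)),"knob end",C(ray(m,[(293,118)],.037)))
print("tcp->world tool", )
E
```

```text
t 17.275 clamp xy mm [-16.8 -70.2] z 0.221 toolx yaw rel -89.97 F [-0.3 -0.1] 0.8 w 73.7 gf 0.0
45 204
45 319 325 [[-14.7, -197.8], [-19.3, -197.8]]
53 318 325 [[-14.0, -193.0], [-19.3, -193.0]]
61 317 324 [[-13.3, -188.0], [-18.7, -188.1]]
69 316 323 [[-12.6, -183.1], [-18.0, -183.1]]
77 315 323 [[-11.9, -178.1], [-18.0, -178.1]]
85 315 322 [[-11.9, -173.0], [-17.4, -173.0]]
93 315 321 [[-11.9, -167.9], [-16.7, -167.9]]
101 315 321 [[-11.9, -162.8], [-16.7, -162.8]]
109 315 321 [[-11.8, -157.5], [-16.7, -157.6]]
117 315 321 [[-11.8, -152.3], [-16.7, -152.3]]
handle end [[ -20.1 -167. ]
 [ -32.2 -167. ]] knob end [[   3.5 -151.6]]
tcp->world tool
```

The tail's inner face is at x≈-13 at y=-185. The shut fingers will come down at (20,-185) on its free side.

Request:
{"fn": "jog_arm", "kwargs": {
  "rows": [
    [[0.03, -0.01, 0, 0], [0.03, -0.01, 0, 0], [0.03, -0.01, 0, 0], [0.025, -0.0067, 0, 0], [0, 0, 0, 0], [0, 0, 0.03, 0], [0, 0, 0.04, 0], [0, 0, 0.04, 0], [0, 0, 0.02, 0], [0, 0, 0.0085, 0], [0, 0, 0, 0], [0, 0, 0, 0]]
  ],
  "claw": 0
}}

```text
time_s: 18.77
tcp_pos: [0.5279, -0.1913, 0.0848]
ee_rot: [[-0.105, -0.994, 0.002], [-0.994, 0.105, -0.0], [0.0, -0.002, -1.0]]
wrist_force: [-0.1, -0.5, 0.3]
gripper_width: 0.007
gripper_force: 0.0
```

```bash
python3 st.py
```

```text
t 18.775 clamp xy mm [  21.4 -184.8] z 0.0848 toolx yaw rel -89.93 F [-0.  -0.5] 0.3 w 0.6 gf 0.0
```

Request:
{"fn": "jog_arm", "kwargs": {
  "rows": [
    [[0, 0.006, 0, 0], [0, 0.006, 0, 0], [0, 0.004, 0, 0], [0, 0.002, 0, 0], [0, 0.002, 0, 0], [0, 0.002, 0, 0], [0, 0.002, 0, 0], [0, 0, 0, 0]]
  ]
}}

```text
time_s: 19.77
tcp_pos: [0.5035, -0.189, 0.0839]
ee_rot: [[-0.105, -0.994, 0.001], [-0.994, 0.105, -0.0], [0.0, -0.001, -1.0]]
wrist_force: [1.1, -0.2, -0.8]
gripper_width: 0.007
gripper_force: 0.4
```

```bash
python3 st.py
```

```text
t 19.775 clamp xy mm [  -3.1 -185.1] z 0.0839 toolx yaw rel -89.95 F [ 1.1 -0.1] -0.8 w 0.6 gf 0.4
```

Request:
{"fn": "jog_arm", "kwargs": {
  "rows": [
    [[0, 0.002, 0, 0], [0, 0.002, 0, 0], [0, 0.001, 0, 0]]
  ]
}}

```text
time_s: 20.15
tcp_pos: [0.4988, -0.1885, 0.084]
ee_rot: [[-0.105, -0.994, 0.001], [-0.994, 0.105, -0.0], [0.0, -0.001, -1.0]]
wrist_force: [1.3, -2.5, -0.3]
gripper_width: 0.004
gripper_force: 1.2
```

```bash
python3 st.py
```

```text
t 20.15 clamp xy mm [  -7.9 -185.1] z 0.084 toolx yaw rel -89.95 F [ 1.5 -2.3] -0.3 w 0.3 gf 1.2
```

Contact is made and the force is rising. I'll keep pulling in small steps.

Request:
{"fn": "jog_arm", "kwargs": {
  "rows": [
    [[0, 0.002, 0, 0], [0, 0.002, 0, 0], [0, 0, 0, 0]]
  ]
}}

```text
time_s: 20.52
tcp_pos: [0.494, -0.188, 0.0839]
ee_rot: [[-0.105, -0.994, -0.001], [-0.994, 0.105, 0.0], [0.0, 0.001, -1.0]]
wrist_force: [0.1, -3.1, 0.3]
gripper_width: 0.005
gripper_force: 1.2
```

```bash
python3 st.py
```

```text
t 20.525 clamp xy mm [ -12.6 -185.1] z 0.0839 toolx yaw rel -89.96 F [ 0.5 -3. ] 0.3 w 0.4 gf 1.2
```

Request:
{"fn": "jog_arm", "kwargs": {
  "rows": [
    [[0, 0.002, 0, 0], [0, 0.001, 0, 0], [0, 0, 0, 0]]
  ]
}}

```text
time_s: 20.9
tcp_pos: [0.4906, -0.1873, 0.0836]
ee_rot: [[-0.106, -0.994, -0.002], [-0.994, 0.106, 0.001], [-0.0, 0.002, -1.0]]
wrist_force: [-0.6, 0.1, 0.8]
gripper_width: 0.003
gripper_force: 0.0
```

```bash
python3 st.py
```

```text
t 20.9 clamp xy mm [ -16.1 -184.8] z 0.0836 toolx yaw rel -89.98 F [-0.6  0. ] 0.8 w 0.2 gf 0.0
```

The force is back to zero, so it has probably sprung open. I'll back off, lift clear, and look.

Request:
{"fn": "jog_arm", "kwargs": {
  "rows": [
    [[0, -0.01, 0, 0], [0, 0, -0.03, 0], [0, 0, -0.05, 0], [0, 0, -0.05, 0], [0.04, 0, -0.03, 0], [0.05, 0, 0, 0], [0.05, 0, 0, 0], [0, 0, 0, 0], [0, 0, 0, 0]]
  ]
}}

```text
time_s: 22.02
tcp_pos: [0.4867, -0.3278, 0.2435]
ee_rot: [[-0.106, -0.994, -0.001], [-0.994, 0.106, 0.001], [-0.0, 0.001, -1.0]]
wrist_force: [-0.6, 0.2, 0.5]
gripper_width: 0.005
gripper_force: 0.0
```

```bash
python3 - <<'E'
from st import *
a=capture("top")[180:310,225:405];m=camera_model("scene");im=capture("scene");p=proj(m,[.52,.07,.03])[0].astype(int)
b=im[p[1]-65:p[1]+65,p[0]-90:p[0]+90]
z=lambda i:cv2.resize(i,(400,289),interpolation=cv2.INTER_CUBIC)
save("c5",np.hstack([z(a),z(b)]));cv2.imwrite("pics/top5.png",cv2.cvtColor(capture("top"),cv2.COLOR_RGB2BGR))
E
```

```text
t 22.025 clamp xy mm [  -5.1 -324.9] z 0.2435 toolx yaw rel -89.99 F [-0.7  0.1] 0.5 w 0.4 gf 0.0
```

View pics/c5.png

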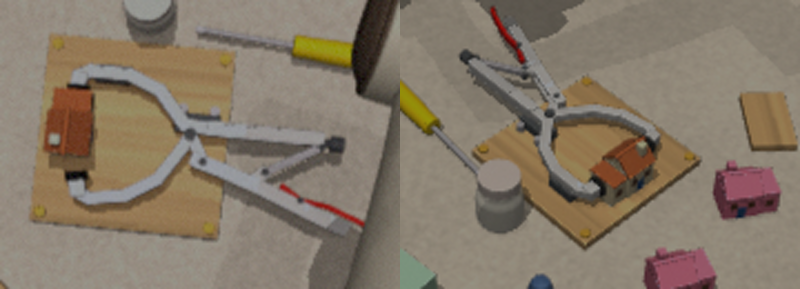

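The clamp has sprung open and the house is still standing in the jaws. I'll take one close wrist view to check the joint and squareness.

Request:
{"fn": "jog_arm", "kwargs": {
  "rows": [
    [[-0.04, 0, -0.01, 0], [-0.055, 0, -0.01, 0], [-0.055, 0, -0.004, 0], [-0.055, 0, 0, 0], [-0.055, 0, 0, 0], [-0.055, 0, 0, 0], [-0.055, 0, 0, 0], [-0.05, 0, 0, 0], [-0.02, 0, 0, 0], [0, 0, 0, 0], [0, 0, 0, 0], [0, 0, 0, 0]]
  ]
}}

```text
time_s: 23.68
tcp_pos: [0.5328, 0.1085, 0.2679]
ee_rot: [[-0.107, -0.994, -0.0], [-0.994, 0.107, -0.0], [0.0, 0.0, -1.0]]
wrist_force: [-0.2, 0.0, -0.2]
gripper_width: 0.004
gripper_force: 0.0
```

```bash
python3 - <<'E'
from st import *
m=camera_model("wrist");im=capture("wrist");C=lambda p:((np.atleast_2d(p)[:,:2]-O)@np.c_[x,y]*1e3).round(1)
p=proj(m,np.r_[O-.008*x+.115*y,.04])[0].astype(int);print(p)
save("w6",im,(max(p[0]-130,0),max(p[1]-130,0),p[0]+130,p[1]+65),3)
hsv=cv2.cvtColor(im,cv2.COLOR_RGB2HSV);mk=((hsv[...,0]<12)&(hsv[...,1]>120)&(hsv[...,2]>60)).astype(np.uint8)
r=np.zeros_like(mk);r[p[1]-60:p[1]+60,p[0]-70:p[0]+70]=mk[p[1]-60:p[1]+60,p[0]-70:p[0]+70]
n,l,st_,_=cv2.connectedComponentsWithStats(r)
for i in range(1,n):
    if st_[i,4]>200:
        rc=cv2.minAreaRect(np.argwhere(l==i)[:,::-1].astype(np.float32));b=cv2.boxPoints(rc);print(st_[i],rc)
        for z in(.047,.057):print(z,C(ray(m,b,z)).tolist())
E
```

```text
t 23.675 clamp xy mm [ -5.5 113.8] z 0.2679 toolx yaw rel -90.05 F [-0.2 -0. ] -0.2 w 0.3 gf 0.0
[325 220]
[ 278  200   80   52 3547] ((317.4999694824219, 225.5), (78.99998474121094, 50.99999237060547), -0.0)
0.047 [[32.6, 140.5], [31.2, 96.1], [-34.4, 96.2], [-35.4, 140.6]]
0.057 [[31.4, 137.3], [30.0, 94.4], [-33.5, 94.4], [-34.5, 137.4]]
```

View pics/w6.png

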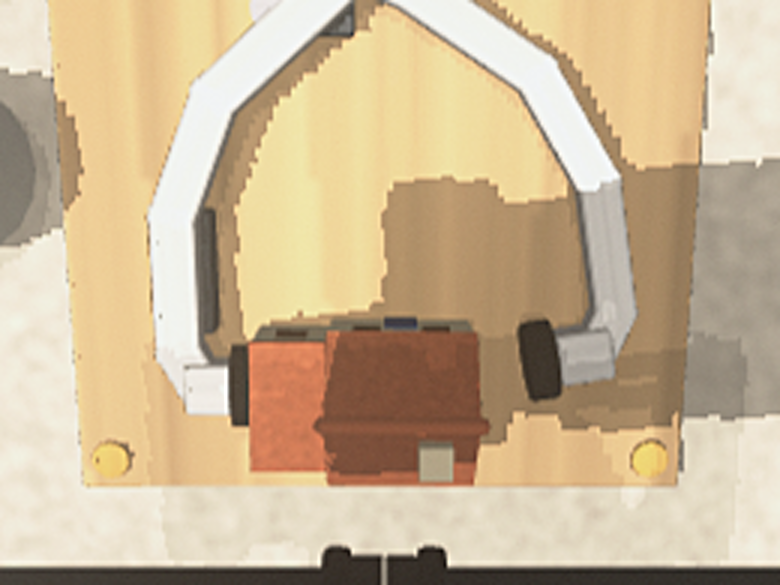

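The joint is closed with no seam, the house is square and the jaws are open. For the lateral position, I'll check the offset against the screws in this same view.

```bash
python3 - <<'E'
from st import *
m=camera_model("wrist");C=lambda p:((np.atleast_2d(p)[:,:2]-O)@np.c_[x,y]*1e3).round(1)
q=lambda u,v:(195+u/3,90+v/3)
print("screws exp y 143",C(ray(m,[q(111,459),q(650,459)],.013)).tolist(),"board end exp 153",C(ray(m,[q(85,486),q(678,486)],.012)).tolist())
print("wing",C(ray(m,[q(250,342),q(250,471)],.047)).tolist(),"roof ridge",C(ray(m,[q(318,425),q(488,425)],.068)).tolist())
print("fixpad",C(ray(m,[q(238,345),q(238,425)],.034)).tolist())
E
```

```text
t 23.725 clamp xy mm [ -5.5 113.8] z 0.268 toolx yaw rel -90.05 F [-0.1 -0.1] -0.1 w 0.5 gf 0.0
screws exp y 143 [[80.3, 143.4], [-90.2, 143.5]] board end exp 153 [[89.4, 152.7], [-100.0, 152.8]]
wing [[31.1, 99.6], [32.3, 137.0]] roof ridge [[11.4, 117.8], [-33.5, 117.9]]
fixpad [[36.1, 102.9], [37.0, 126.8]]
```

```bash
python3 -c "
from station import *
print(finish_job())"
```

```text
the job is handed in; nothing more can be done
None
```

The job is handed in after about 24 s: the clamp locked on the house and held with the hand off, then sprang open when I pulled the lever; the house stands square in the open jaws with its wing joint closed, about 3 mm off the pads' centre line, and I saw none of the other things moved.

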